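Hang the second scraper on an occupied hook

ROBOT

A 7-joint arm with a two-finger parallel gripper is mounted at the origin on the work surface. World frame = base frame: x ahead of the robot, y to its left, z up, the work surface at z = 0. Lengths are in m, angles in rad, forces in N, time in s.
With the tool pointing down it reaches from about 0.425 to 0.95 m from the base axis. Payload 4.7 kg.
Tool frame: the origin (TCP) lies at the very end of the fingers, on their centre line; the grasp point (between the pads) lies manip.grip_point_offset behind it (manip.grip_point_offset is the distance from the TCP to the grasp point, in m); z points along the fingers, y is the line along which they close (so a half turn about z gives the same grasp; the last joint's range is limited). The gripper opens to 85 mm and grips with 20 to 120 N. Pads are 22 mm wide; open, the fingers measure 114 mm over their backs; the gripper's body (76 mm by 85 mm) begins 54 mm behind the grasp point. The pads swing forward as they close: fully open they stand 13 mm farther back than shut.
Start: joints at [1.194, 0.469, -0.049, 1.532, 0.024, 1.141, -0.082], TCP at [0.23, -0.635, 0.231] pointing down, gripper open.
Joint ranges: [-2.59, 2.59], [-0.33, 1.99], [-1.39, 1.29], [0.1, 2.45], [-1.04, 4.18], [0.21, 1.99], [-2.66, 2.66]. Speed limits (rad/s): [2.57, 2.57, 3.14, 3.14, 3.14, 3.14, 3.14].

INTERFACE

Orientations are given as a unit quaternion [x, y, z, w].
In Python, from bench import manip gives the robot as it stands.
- The arm moves only by the tool play_rows, never from a script. Its argument "steps" is a list of rows, each a list of 2 entries, a list of its own where there are three numbers: the shift along the tool's x, y, z each as a share of 3 cm, from -1 to 1, then the turn about the tool's z as a share of 1.5 rad, from -1 to 1. In form: [[[tx, ty, tz], yaw], ...]. A call has 1 to 20 rows; each row shifts and turns the commanded pose from where the row before left it, along the tool's axes as they then stand; what a row does not reach is not made up. A row lasts 1/8 s, in which the tool goes at most 62.5 mm and 10.7 degrees, less where a joint would pass 70% of its speed; a pose out of reach is approached as far as the arm can. A call with a number of a shift or a turn outside -1 to 1 is refused whole. A call with a gripper value outside its range is refused whole. "jaw" is the opening, from 0 (shut) to 1 (fully open), set as the call begins (left out, the last holds). The fingers move at their own pace and stop on an object; the grip force is fixed at half the most. Time passes only in rows, so rows that do not move let the fingers close. It gives the time, the measured TCP pose, the force, the opening and the grip force at its end, in the units of the state.
- manip.observe(): the state, without advancing time (a new reading comes with each control period).
- manip.get_image(name): name is "scene" or "side" or "wrist"; returns the picture (420x560x3 uint8, blue, green, red); there is no depth.
- manip.calibration(name): a dict with "fx", "fy", "cx", "cy" (pixels), "pose" (4x4, takes a point from camera to world coordinates); the wrist camera has in their place "tool_from_camera" (4x4, takes a point from camera to tool coordinates, whose origin is the TCP and whose axes are the flange's). Camera axes: x right, y up, looking along -z (the intrinsics and any distortion apply to the point x, -y, -z); pixel columns grow to the right and rows downward; lengths in m; the calibration is good to about 2 mm. A picture is of the moment at which its call begins: read the wrist's pose just before it. calibration takes no time and is no camera call.
- manip.finish_job(): hands the job in; it is judged then, once.
The state is a dict: "time": time; "joint_positions": joint angles; "qvel": joint speeds; "effort": joint torques, N m; "position": TCP position; "orientation": TCP orientation; "wrist_force": force on the tool from outside, world axes, zero at the start; "moment": the same for the moment, N m; "grip_width": opening from 0.0 (shut) to 1.0 (fully open); "finger_force": force on a finger pad.
Only numpy, scipy, OpenCV 4.12 (cv2) and the standard library are available. Lean on these libraries where they do the work, as an engineer would, in place of code of your own. Each camera call takes 0.05 s, during which the arm holds its last target. There are 200 camera calls.

TASK

Take the scraper with the wooden grip out of the slotted rack and gently hang it by its window on the hook of the stand, in front of the plain scraper that already hangs there. Then slide both back along the hook until the plain one meets the cork stop, and press the pair snugly home with a light steady push of about 8 N for about half a second (never more than 14 N) before letting go. The plain scraper must stay on the hook, and the template, plane, jar and file must be left alone.

Things in the scene. Friction and masses are not known exactly. Their poses are not given: they have to be found in the camera images.
- hook_root (a point): Top of the hook bar (150 mm above the bench) where it leaves the stand's board. The hook is a level round steel bar, 8 mm thick, running from here along this frame's -x for 110 mm, then turning up: its tip ends 124 mm from the board, 12 mm above the bar's top. y is level across the bar, z up.
- grip (a point): Centre of the wooden grip of the scraper to be hung, upright in one of the rack's slots. Grip 22 (x) x 26 (y) x 48 mm tall. Below it a steel plate, 6 mm thick (x), 60 mm wide (y), from 24 to 140 mm below this point, with a 28 x 28 mm window whose top edge is 42 mm below this point. Front and back alike. About 0.24 kg, varies.
- grip_eye (a point): Middle of the top edge of the window of the scraper with the grip: it rests on the top of the hook bar when hung. Plate faces look along x; y is across the window, z up. The plate's lower edge is 98 mm below this point, the grip begins 18 mm above it and its top is 66 mm above.
- plain_eye (a point): Middle of the top edge of the window of the plain scraper, which already hangs on the hook and slides along it. All steel, 6 mm thick (x), 60 mm wide (y), 28 x 28 mm window; it reaches 10 mm above and 98 mm below this point. x is along the hook. About 0.2 kg, varies.
- gripped: The scraper with the wooden grip; origin at the middle of its lower edge, 140 mm below the grip's centre, z up along it, x through its thickness.
- plain: The plain scraper hanging on the hook; origin at the middle of its lower edge, 98 mm below its window's top edge, z up along it, x through its thickness (along the hook).
- stand: Fixed hook stand: origin on the bench under the board's front face, 150 mm below hook_root, same axes. Wooden foot 165 x 120 mm, upright board 110 mm wide, top at 158 mm. Cork stop on the bar: 50 mm wide, 8 mm thick, top at 158 mm; its front face is 10 to 40 mm out from the board (not reported); it holds firm under a 14 N push.
- rack: Fixed wooden rack 130 x 90 x 36 mm, origin at the centre of its underside. Two slots along its y, at x = -35 and +35 mm, each 10 mm wide, 66 mm long, 28 mm deep. One holds the scraper with the grip, the other the brass template.
- template: Bystander: flat brass template, 56 mm wide, 88 mm tall, 6 mm thick with a round head, in the rack's other slot; origin at the middle of its lower edge.
- plane: Bystander: small steel block plane 110 x 42 mm, 45 mm tall, on the bench; origin at the centre of its sole.
- jar: Bystander: amber glass jar with black lid, 56 mm across, 65 mm tall; origin at the centre of its underside.
- file: Bystander: file with wooden handle, 255 mm long, lying on the bench; origin on the bench, where the handle is 30 mm behind the origin and the blade ahead along x.
There are look-alikes about, which are no part of the job. There is more than one size of the plain; the job needs the smaller. Leave any turquoise look-alike of the gripped alone.

How it is judged:
On the way, in this order (a step that is already met when the one before it is completed fails the run):
1. the hook bar passes through the window of the gripped scraper, in front of the plain one (x of grip_eye in the frame of hook_root between -0.115 and -0.01 m and y of grip_eye in the frame of hook_root between -0.013 and 0.013 m and z of grip_eye in the frame of hook_root between -0.004 and 0.024 m), for 0.1 s.
2. the pair is pressed home against the cork stop: the two scrapers press on each other with 5 to 14 N and the plain one is back at the stop (contact force between gripped and plain between 5 and 14 N and contact force between plain and stand above 5 N and x of plain_eye in the frame of hook_root above -0.047 m and x of grip_eye in the frame of hook_root below -0.012 m), for 0.4 s.
At the end, for the whole second after the job is handed in: Both scrapers hang at rest on the bar by their windows, upright within 0.15 rad: the plain one at most 47 mm out from the board, the gripped one in front of it, 14 to 58 mm out, gap under 4.5 mm, its window edge -4 to +6 mm from the bar top, both within 13 mm sideways (z of plain_eye in the frame of hook_root between -0.008 and 0.014 m and y of plain_eye in the frame of hook_root between -0.013 and 0.013 m and x of plain_eye in the frame of hook_root between -0.115 and 0 m and x of plain_eye in the frame of hook_root above -0.047 m and z of grip_eye in the frame of hook_root between -0.004 and 0.006 m and y of grip_eye in the frame of hook_root between -0.013 and 0.013 m and x of grip_eye in the frame of hook_root between -0.058 and -0.014 m and distance between grip_eye and plain_eye below 0.018 m and x of grip_eye in the frame of plain between -0.0105 and 0.0105 m and angle between each of gripped, plain's own z axis and vertical below 0.15 rad and linear speed of each of gripped, plain below 0.02 m/s); the robot touches nothing.
It fails at once if the plain scraper is lifted off or knocked off the hook (not (z of plain_eye in the frame of hook_root between -0.008 and 0.016 m and x of plain_eye in the frame of hook_root between -0.121 and 0 m)).
It fails at once if the two scrapers are pressed together with more than 14 N (contact force between gripped and plain above 14 N).
It fails at once if the gripped scraper is pressed on the stand with more than 20 N (contact force between gripped and stand above 20 N).
It fails at once if a bystander (template, plane, jar, file) is moved by more than 15 mm (distance of any of template, plane, jar, file from where it was at the start of the episode above 0.015 m).
It also fails if it takes over 51 s, if anything falls off the work surface, if the arm or the gripper's body presses on something with over 40 N, if the wrist force passes 120 N, or if a joint passes its speed limit or range.

## Working session

There is one attempt and no reset: what is moved stays moved. The work goes in short steps, Python scripts to look and compute and a tool call to move; the robot and the scene stay as the last step left them, time stands still between calls to the robot, and variables do not carry over. Pictures are saved under pics/ and viewed, at most 10 in all, crops included, and the job is handed in when it is done.

Besides the shell and the picture viewer there is one more tool, called after ">>>" as a command line: name --argument value ..., lists and objects as JSON in quotes. play_rows: Moves the arm, as the interface text tells. Its arguments: {"type":"object","properties":{"steps":{"type":"array"},"jaw":{"type":"number"}},"required":["steps"]}

```bash
mkdir -p pics; python3 - <<'E'
from bench import manip
import cv2,numpy as np
s=manip.observe();print(s);print(manip.grip_point_offset)
for n in("scene","side","wrist"):
    cv2.imwrite(f"pics/{n}0.png",manip.get_image(n));print(n,manip.calibration(n))
E
```

```text
{'time': 0.0, 'joint_positions': array([ 1.19408638,  0.46946233, -0.04861115,  1.53368458,  0.02408306,
        1.14099792, -0.08229861]), 'qvel': array([ 0.00016548, -0.00084542, -0.00040407, -0.00020472,  0.00161541,
        0.00069164,  0.00060807]), 'effort': array([-8.41761575e-04, -5.10310006e+01, -4.72113490e-02, -2.37715781e+01,
        1.05765072e-02,  7.52869440e-03,  2.25657274e-06]), 'position': array([ 0.22989253, -0.63402692,  0.23025134]), 'orientation': array([ 9.84912646e-01,  1.73049448e-01, -1.94437870e-04, -9.64241053e-04]), 'wrist_force': array([-0.05040192, -0.5746186 ,  0.14718609]), 'moment': array([ 0.03920823, -0.10174851,  0.059419  ]), 'finger_force': 0.0, 'grip_width': 1.0012151212643243}
0.0187
scene {'fx': 474.39554854800645, 'fy': 474.39554854800645, 'cx': 287.47647782006663, 'cy': 208.04760721116108, 'pose': array([[ 0.06049579, -0.84098229,  0.53767002,  1.05887784],
       [ 0.99815906,  0.05330589, -0.02893059, -0.01868893],
       [-0.00433087,  0.53843038,  0.84265887,  0.96268622],
       [ 0.        ,  0.        ,  0.        ,  1.        ]])}

[... 232 characters left out ...]
0012563e-01,  5.08267237e-01,
         5.10585087e-01],
       [-9.79682698e-04,  6.66143162e-01,  7.45823255e-01,
         8.82857654e-01],
       [ 0.00000000e+00,  0.00000000e+00,  0.00000000e+00,
         1.00000000e+00]])}
wrist {'fx': 318.30746807570733, 'fy': 318.30746807570733, 'cx': 280.45427876559586, 'cy': 209.30604499392248, 'tool_from_camera': array([[-1.22303720e-03,  9.49625468e-01,  3.13384706e-01,
         8.04454616e-02],
       [ 9.99999249e-01,  1.13658952e-03,  4.58548006e-04,
        -1.24662532e-03],
       [ 7.92590924e-05,  3.13385032e-01, -9.49626145e-01,
        -1.41922663e-01],
       [ 0.00000000e+00,  0.00000000e+00,  0.00000000e+00,
         1.00000000e+00]])}
```

View pics/scene0.png

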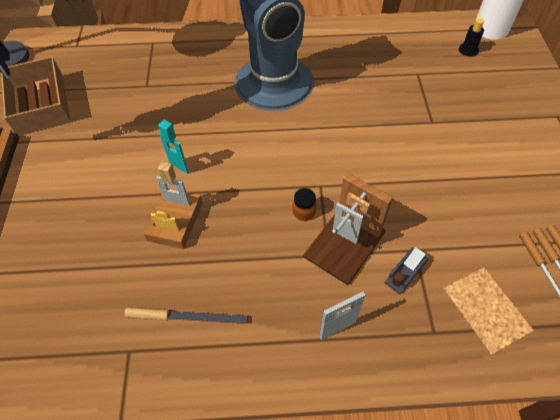

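View pics/side0.png

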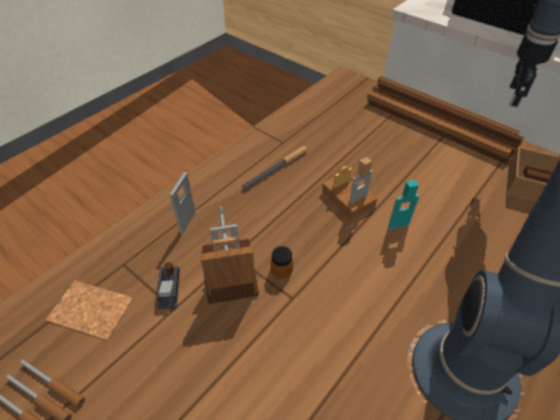

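```bash
python3 - <<'E'
import cv2,numpy as np
def comp(src,a,b,k,out):
    im=cv2.imread(src);L=[]
    for x0,y0,x1,y1 in(a,b):
        c=cv2.resize(im[y0:y1,x0:x1],None,fx=k,fy=k,interpolation=cv2.INTER_CUBIC)
        for i in range(x0-x0%10+10,x1,10):
            cv2.line(c,((i-x0)*k,0),((i-x0)*k,4 if i%50 else 12),(0,0,255),1)
            if i%20==0: cv2.putText(c,str(i),((i-x0)*k-8,14),0,.33,(255,255,255),1)
        for i in range(y0-y0%10+10,y1,10):
            cv2.line(c,(0,(i-y0)*k),(5,(i-y0)*k),(0,0,255),1)
            if i%20==0: cv2.putText(c,str(i),(6,(i-y0)*k+4),0,.33,(255,255,255),1)
        L.append(c)
    o=np.hstack(L);print(o.shape);cv2.imwrite(out,o)
comp("pics/scene0.png",(138,150,208,250),(300,170,395,270),4,"pics/sc.png") if 0 else comp("pics/scene0.png",(140,150,205,250),(300,170,395,270),5,"pics/sc.png")
comp("pics/side0.png",(318,150,383,230),(200,200,265,280),6,"pics/sd.png")
E
```

```text
(500, 800, 3)
(480, 780, 3)
```

View pics/sc.png

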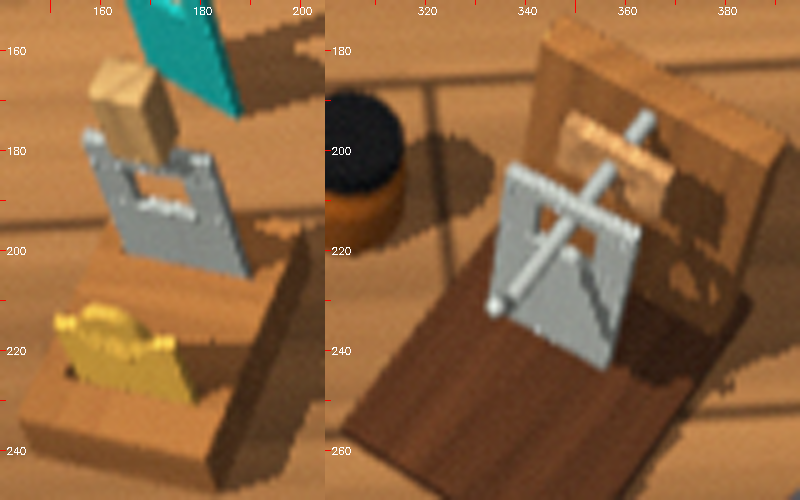

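View pics/sd.png

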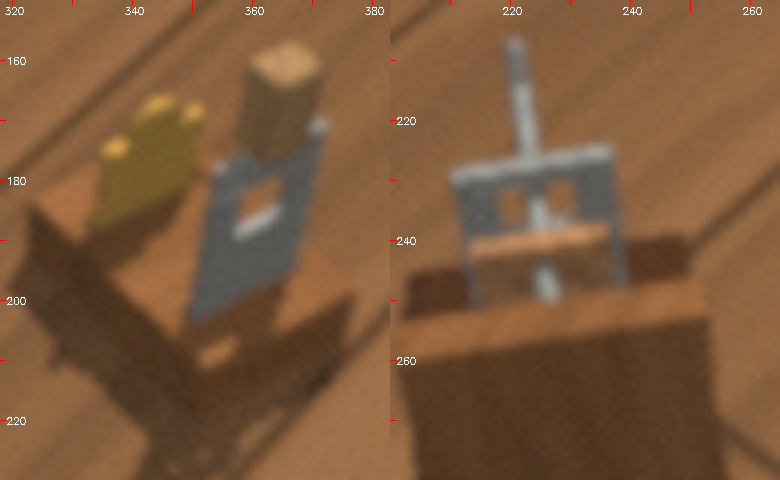

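```bash
cat > geo.py <<'E'
import numpy as np
from bench import manip
from scipy.optimize import least_squares
def proj(n,P,cal=None,pose=None):
    c=cal or manip.calibration(n); T=c["pose"] if pose is None else pose
    q=(np.atleast_2d(P)-T[:3,3])@T[:3,:3]
    return np.c_[c["cx"]+c["fx"]*q[:,0]/-q[:,2], c["cy"]-c["fy"]*q[:,1]/-q[:,2]]
def W(p,L):
    x,y,a=p[:3];L=np.atleast_2d(L).astype(float);c,s=np.cos(a),np.sin(a)
    return np.c_[x+c*L[:,0]-s*L[:,1], y+s*L[:,0]+c*L[:,1], L[:,2]]
def fit(obs,p0,names=("scene","side")):
    f=lambda p:np.concatenate([(proj(n,W(p,[o[0] for o in obs[n]]))-[o[1] for o in obs[n]]).ravel() for n in obs])
    r=least_squares(f,p0);return r.x,f(r.x).reshape(-1,2).round(1)
E
cat > fit.py <<'E'
from geo import *
# gripped: scene view; local +x taken towards the camera-front (away from robot)
top,win,rk=.124,.106,.036
g={"scene":[((0,0,.172),(164.7,165.8)),((.003,-.03,top),(157.5,178)),((.003,.03,top),(182.4,181)),((.003,.03,rk),(190,205.4)),((.003,-.03,rk),(166,200.4)),((.003,-.014,win),(167.4,183.6)),((.003,.014,win),(177,185.4))],
"side":[((0,0,.172),(365.8,160.5)),((0,.03,top),(353.7,177.5)),((0,-.03,top),(371.7,170.5)),((-.003,.03,rk),(349.3,203.7)),((-.003,-.03,rk),(366.8,194.7))]}
for k in (g,{"scene":g["scene"]},{"side":g["side"]}):
    p,r=fit(k,[.55,-.25,0]);print("gripped",p.round(4),r.tolist())
# stand local: x towards board
s={"scene":[((0,0,.150),(365,192.4)),((-.124,0,.160),(333,231)),((0,.055,.158),(343,179.5)),((0,-.055,.158),(388.5,203))],
"side":[((-.124,0,.160),(220.8,206.7)),((0,-.055,.158),(202.5,254)),((0,.055,.158),(250.8,246.7))]}
for k in (s,{"scene":s["scene"]},{"side":s["side"]}):
    p,r=fit(k,[.55,.1,np.pi-.6]);print("stand",p.round(4),r.tolist())
    q=p
s0,_=fit(s,[.55,.1,2.5])
pl={"scene":[((-.003,.03,.160),(337,203)),((-.003,-.03,.160),(363,217)),((-.003,.03,.052),(333.4,232)),((-.003,-.03,.052),(356.4,243.6))],
"side":[((0,-.03,.160),(210,229.7)),((0,.03,.160),(237,225))]}
p,r=fit(pl,s0);print("plain",p.round(4),r.tolist());R=np.array([[np.cos(s0[2]),np.sin(s0[2])],[-np.sin(s0[2]),np.cos(s0[2])]]);print("plain in stand",R@(p[:2]-s0[:2]))
E
python3 fit.py
```

```text
gripped [ 0.4297 -0.242  -0.2889] [[0.4, -1.2], [-1.0, -1.3], [0.0, 0.6], [-0.4, -1.7], [-0.6, -1.5], [-2.2, -0.8], [0.1, -0.3], [-1.8, 0.0], [-1.5, 1.5], [-1.7, -0.3], [-0.5, -0.7], [-1.2, -0.4]]
gripped [ 0.4322 -0.2408 -0.2681] [[0.9, -0.3], [-0.6, -0.2], [0.7, 1.3], [0.2, -1.1], [-0.2, -0.4], [-1.7, 0.2], [0.7, 0.5]]
gripped [ 0.427  -0.2444 -0.336 ] [[-0.4, 0.0], [-0.4, 1.1], [0.0, -0.0], [0.4, -1.0], [0.4, -0.1]]
stand [0.5088 0.1714 2.456 ] [[-0.5, -1.3], [-0.6, -0.2], [-0.6, -3.1], [-0.1, -1.1], [-1.3, -0.8], [-3.6, -1.0], [0.0, -1.4]]
stand [0.5121 0.172  2.455 ] [[-0.0, 0.0], [-0.2, 1.3], [-0.1, -1.8], [0.4, 0.3]]
stand [0.504  0.171  2.4614] [[0.1, 0.2], [-1.9, 0.2], [1.8, -0.5]]
plain [0.5564 0.134  2.5106] [[-0.7, 0.1], [-0.3, -0.3], [-1.1, -2.2], [-0.1, -0.9], [-1.9, -0.3], [-1.9, -0.6]]
plain in stand [-0.06053078 -0.00115444]
```

```bash
cat >> geo.py <<'E'
def tool_a():
    s=manip.observe();q=s["orientation"];return s,2*np.arctan2(q[1],q[0])
def plan(xyz,a):
    s,a0=tool_a();d=np.array(xyz)-s["position"];da=(a0-a+np.pi)%(2*np.pi)-np.pi
    c,n=np.cos(a),np.sin(a)
    t=np.array([c*d[0]+n*d[1], n*d[0]-c*d[1], -d[2]])
    print("yaw share",round(da/1.5,4),"shift share (after turn)",(t/.03).round(3),"a0",round(a0,4),"pos",s["position"].round(4),"t",s["time"],"F",s["wrist_force"].round(2),"w",s["grip_width"])
E
python3 -c "
from geo import *
plan([.43,-.242,.265],1.282)"
```

```text
yaw share -0.6228 shift share (after turn) [14.43   2.67  -1.149] a0 0.3478 pos [ 0.2299 -0.6342  0.2305] t 0.15 F [-0.18  0.25  0.07] w 1.0003372146850544
```

>>> play_rows --steps '[[[0,0,-0.2],-0.124],[[0,0,-0.2],-0.124],[[0,0,-0.2],-0.124],[[0,0,-0.2],-0.124],[[0,0,-0.2],-0.124],[[0.96,0.18,-0.01],0],[[0.96,0.18,-0.01],0],[[0.96,0.18,-0.01],0],[[0.96,0.18,-0.01],0],[[0.96,0.18,-0.01],0],[[0.96,0.18,-0.01],0],[[0.96,0.18,-0.01],0],[[0.96,0.18,-0.01],0],[[0.96,0.18,-0.01],0],[[0.96,0.18,-0.01],0],[[0.96,0.18,-0.01],0],[[0.96,0.18,-0.01],0],[[0.96,0.18,-0.01],0],[[0.96,0.18,-0.01],0],[[0.96,0.18,-0.01],0]]'

```text
time: 2.65
position: [0.4326, -0.2435, 0.2657]
orientation: [0.803, 0.596, -0.0, -0.0]
wrist_force: [0.6, 0.3, 0.4]
grip_width: 0.999
finger_force: 0.0
```

>>> play_rows --steps '[[[0,0,0],0],[[0,0,0],0]]'

```text
time: 2.9
position: [0.4318, -0.2453, 0.2656]
orientation: [0.803, 0.596, -0.0, -0.0]
wrist_force: [0.0, -0.2, 0.0]
grip_width: 0.998
finger_force: 0.0
```

```bash
python3 - <<'E'
from geo import *
import cv2,json
plan([.43,-.242,.265],1.282)
s=manip.observe();im=manip.get_image("wrist")
json.dump([list(s["position"]),list(s["orientation"])],open("w1.json","w"))
cv2.imwrite("pics/w1.png",im);cv2.imwrite("pics/w1b.png",cv2.resize(im,(784,588),interpolation=cv2.INTER_CUBIC))
print(s["joint_positions"].round(3),s["orientation"])
E
```

```text
yaw share -0.0034 shift share (after turn) [ 0.087 -0.09   0.021] a0 1.2769 pos [ 0.4318 -0.2453  0.2656] t 2.9 F [ 0.01 -0.22  0.  ] w 0.9976781422388695
[ 0.854  0.179 -0.479  1.88   0.093  1.104  0.045] [ 8.03018170e-01  5.95954415e-01 -3.93170440e-04 -4.48948772e-06]
```

View pics/w1b.png

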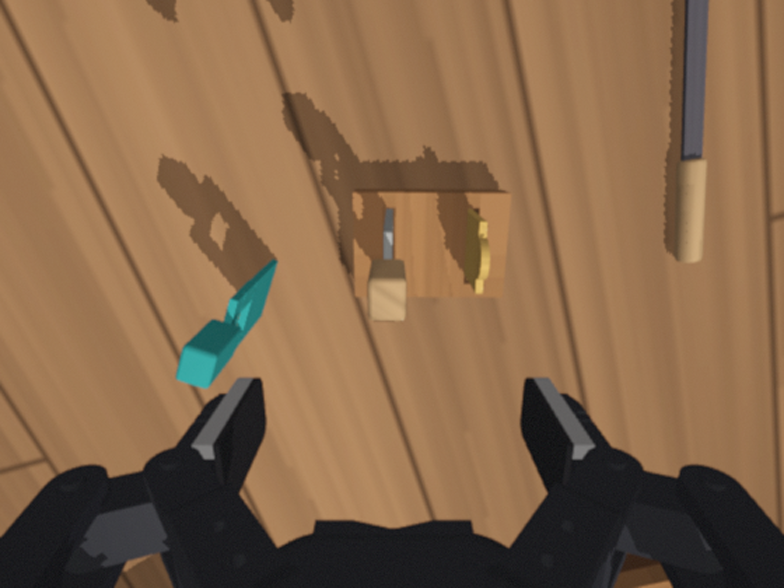

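```bash
cat >> geo.py <<'E'
from scipy.spatial.transform import Rotation as Ro
def wray(pq,uv,z):
    c=manip.calibration("wrist");T=np.eye(4);T[:3,:3]=Ro.from_quat(pq[1]).as_matrix();T[:3,3]=pq[0];T=T@c["tool_from_camera"]
    out=[]
    for u,v in np.atleast_2d(uv):
        d=T[:3,:3]@[(u-c["cx"])/c["fx"],-(v-c["cy"])/c["fy"],-1]
        out.append(T[:3,3]+d*(z-T[2,3])/d[2])
    return np.array(out)
E
python3 - <<'E'
from geo import *
import json
pq=json.load(open("w1.json"))
p=wray(pq,np.array([(371,279),(405,279),(407,320),(369,321)])/1.4,.172)
print(p.round(4),p.mean(0).round(4));print("sizes",np.linalg.norm(np.diff(p,axis=0),axis=1).round(4))
d=p[1]-p[0]+p[2]-p[3];print("x-dir",np.arctan2(d[1],d[0]))
r=wray(pq,np.array([(355,191),(508,193),(504,297),(355,297)])/1.4,.036);print(r.round(4));d=r[1]-r[0];print(np.linalg.norm(d),np.arctan2(d[1],d[0]))
x=wray(pq,np.array([(389,209),(389,240)])/1.4,.124);print("plate top",x.round(4))
g=p.mean(0)
plan([.4302,-.2435,.265],1.27)
E
```

```text
[[ 0.423  -0.2302  0.172 ]
 [ 0.4409 -0.2357  0.172 ]
 [ 0.4351 -0.2593  0.172 ]
 [ 0.4143 -0.2536  0.172 ]] [ 0.4283 -0.2447  0.172 ]
sizes [0.0187 0.0243 0.0216]
x-dir -0.27961631926220015
[[ 0.415  -0.1916  0.036 ]
 [ 0.5341 -0.2294  0.036 ]
 [ 0.5116 -0.3164  0.036 ]
 [ 0.3861 -0.2783  0.036 ]]
0.1250018941053003 -0.30781942027340126
plate top [[ 0.4414 -0.2026  0.124 ]
 [ 0.4356 -0.2215  0.124 ]]
yaw share 0.0039 shift share (after turn) [ 0.051 -0.069  0.021] a0 1.2759 pos [ 0.4317 -0.2456  0.2656] t 2.95 F [-0.43 -0.76 -0.09] w 1.0019174204461805
```

```bash
python3 - <<'E'
from geo import *
import json
print(wray(json.load(open("w1.json")),np.array([(205,325),(200,365),(235,340)])/1.4,.164).round(3))
plan([.4285,-.2445,.132],1.281)
E
```

```text
[[ 0.32  -0.231  0.164]
 [ 0.306 -0.254  0.164]
 [ 0.333 -0.245  0.164]]
yaw share -0.0034 shift share (after turn) [ 4.000e-03 -1.130e-01  4.454e+00] a0 1.2759 pos [ 0.4317 -0.2456  0.2656] t 2.95 F [-0.43 -0.76 -0.09] w 1.0019174204461805
```

>>> play_rows --jaw 0.55 --steps '[[[0,-0.11,0],-0.003],[[0,0,0.5],0],[[0,0,0.5],0],[[0,0,0.5],0],[[0,0,0.5],0],[[0,0,0.5],0],[[0,0,0.5],0],[[0,0,0.5],0],[[0,0,0.5],0],[[0,0,0.45],0],[[0,0,0],0],[[0,0,0],0],[[0,0,0],0]]'

```text
time: 4.58
position: [0.4297, -0.2437, 0.1329]
orientation: [0.801, 0.598, 0.0, 0.001]
wrist_force: [-0.3, -0.2, -0.0]
grip_width: 0.552
finger_force: 0.0
```

```bash
python3 - <<'E'
from geo import *
import cv2,json
plan([.4285,-.2445,.132],1.281)
s=manip.observe();im=manip.get_image("wrist")
json.dump([list(s["position"]),list(s["orientation"])],open("w2.json","w"))
cv2.imwrite("pics/w2.png",cv2.resize(im[130:420,120:440],(800,725))[:600])
E
```

```text
yaw share 0.0009 shift share (after turn) [-0.039 -0.031  0.03 ] a0 1.2823 pos [ 0.4297 -0.2437  0.1329] t 4.575 F [-0.27 -0.21 -0.02] w 0.5515315884300382
```

View pics/w2.png

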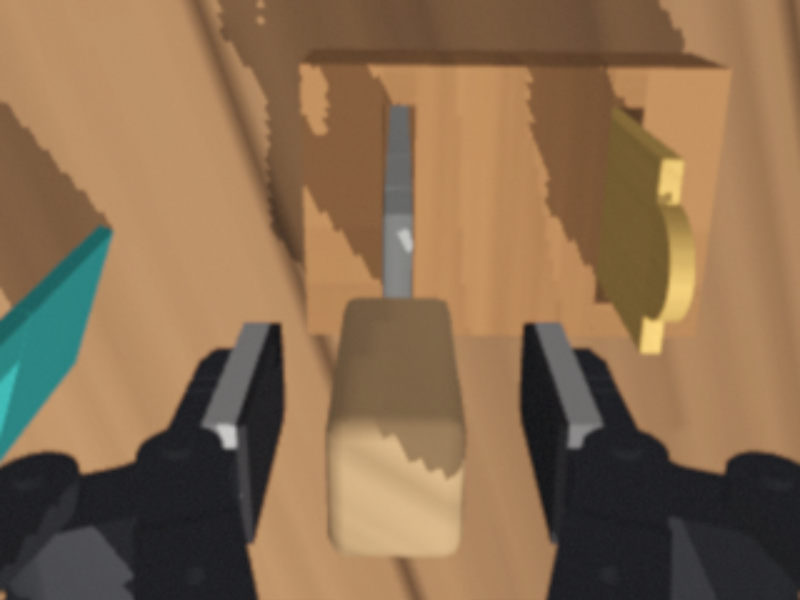

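>>> play_rows --jaw 0 --steps '[[[-0.03,-0.03,0],0],[[0,0,0],0],[[0,0,0],0],[[0,0,0],0],[[0,0,0],0],[[0,0,0],0],[[0,0,0],0],[[0,0,0],0]]'

```text
time: 5.62
position: [0.4284, -0.2443, 0.1327]
orientation: [0.801, 0.598, 0.0, 0.0]
wrist_force: [-0.2, 0.1, 5.8]
grip_width: 0.249
finger_force: 59.6
```

>>> play_rows --steps '[[[0,0,-0.1],0],[[0,0,-0.25],0],[[0,0,-0.4],0],[[0,0,-0.4],0],[[0,0,-0.4],0],[[0,0,-0.4],0],[[0,0,-0.4],0],[[0,0,-0.4],0],[[0,0,-0.4],0],[[0,0,-0.3],0],[[0,0,0],0]]'

```text
time: 7.0
position: [0.4285, -0.2442, 0.2366]
orientation: [0.801, 0.598, 0.0, 0.001]
wrist_force: [0.1, -0.5, -2.5]
grip_width: 0.248
finger_force: 58.8
```

```bash
python3 -c "
from geo import *
plan([.640,.065,.25],.885)"
```

```text
yaw share 0.2648 shift share (after turn) [12.441 -1.073 -0.447] a0 1.2823 pos [ 0.4285 -0.2442  0.2366] t 7.0 F [ 0.06 -0.46 -2.55] w 0.24830834162471194
```

>>> play_rows --steps '[[[0,0,-0.15],0.088],[[0,0,-0.15],0.088],[[0,0,-0.15],0.088],[[0.4,0,0],0],[[0.8,-0.07,0],0],[[0.8,-0.07,0],0],[[0.8,-0.07,0],0],[[0.8,-0.07,0],0],[[0.8,-0.07,0],0],[[0.8,-0.07,0],0],[[0.8,-0.07,0],0],[[0.8,-0.07,0],0],[[0.8,-0.08,0],0],[[0.8,-0.08,0],0],[[0.8,-0.08,0],0],[[0.8,-0.08,0],0],[[0.8,-0.08,0],0],[[0.8,-0.08,0],0],[[0.8,-0.08,0],0]]'

```text
time: 9.38
position: [0.6375, 0.0671, 0.2484]
orientation: [0.903, 0.43, -0.0, -0.001]
wrist_force: [-0.0, 0.2, -2.5]
grip_width: 0.247
finger_force: 58.7
```

>>> play_rows --steps '[[[0.4,-0.05,0],0],[[0.1,0,0],0],[[0,0,0],0],[[0,0,0],0]]'

```text
time: 9.88
position: [0.6454, 0.0768, 0.2493]
orientation: [0.904, 0.428, -0.0, 0.0]
wrist_force: [0.0, -0.2, -2.3]
grip_width: 0.248
finger_force: 58.7
```

```bash
python3 - <<'E'
from geo import *
import cv2,json
plan([.640,.065,.25],.885)
s=manip.observe();im=manip.get_image("wrist")
json.dump([list(s["position"]),list(s["orientation"])],open("w3.json","w"))
a=manip.get_image("scene");b=manip.get_image("side")
for n,i in(("w3",im),("scene3",a),("side3",b)):cv2.imwrite(f"pics/{n}.png",i)
A=cv2.resize(a[140:270,290:400],None,fx=4,fy=4,interpolation=2)[:600]
B=cv2.resize(b[170:270,180:270],None,fx=4,fy=4,interpolation=2)
o=np.zeros((520,800,3),np.uint8);o[:520,:440]=A;o[:400,440:800]=B
cv2.imwrite("pics/c3.png",o);cv2.imwrite("pics/w3b.png",cv2.resize(im,(784,588),interpolation=2))
E
```

```text
yaw share 0.0001 shift share (after turn) [-0.42   0.109 -0.022] a0 0.8852 pos [0.6454 0.0768 0.2493] t 9.875 F [ 0.04 -0.23 -2.35] w 0.2481195802887576
```

View pics/w3b.png

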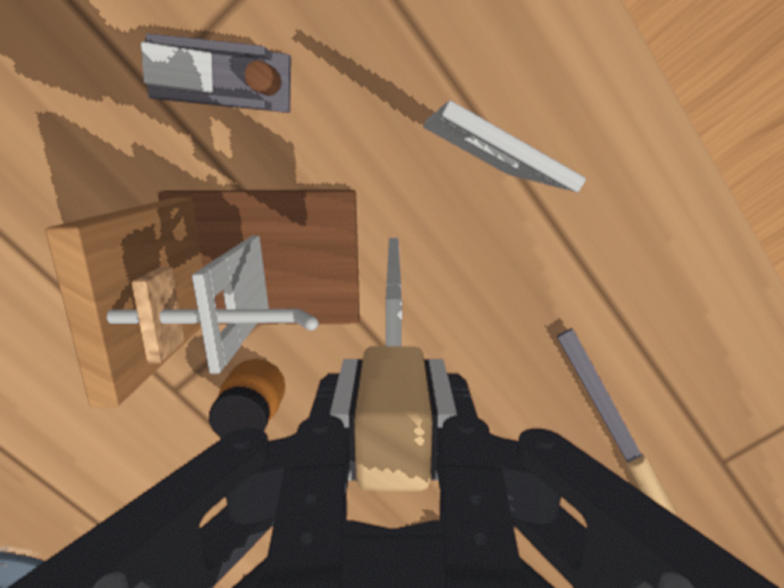

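View pics/c3.png

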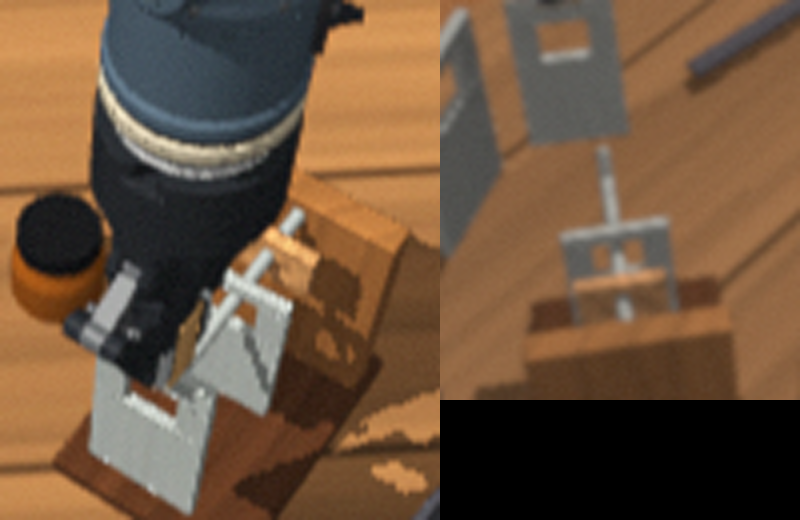

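```bash
cat > m3.py <<'E'
from geo import *
import json,sys
pq=json.load(open("w3.json"));s=1/1.4
p=np.array(pq[0]);a=.8852;ux=np.array([np.cos(a),np.sin(a)]);uy=np.array([np.sin(a),-np.cos(a)])
def T(uv,z):
    r=wray(pq,np.array(uv)*s,z);d=r[:,:2]-p[:2];return np.c_[d@ux,d@uy].round(4)*1000
print("bar top root/mid/near tip",T([(110,315),(180,315),(295,315)],.148))
print("tip",T([(312,321)],.160))
print("board front top edge",T([(82,228),(122,400)],.158))
print("plain top edge front",T([(214,276),(221,370)],.160))
print("cork top front",T([(160,270),(177,350)],.158))
print("gripped plate top ends (z rel TCP -.008)",T([(394,238),(394,290)],p[2]-.008-.0))
print("lookalike plain",wray(pq,np.array([(440,110),(580,185)])*s,.16).round(3))
print("grip top",T([(362,470),(426,470)],p[2]+.040),T([(366,348),(423,348)],p[2]+.040))
E
python3 m3.py
```

```text
bar top root/mid/near tip [[ -12.6 -166.3]
 [ -12.6 -125.4]
 [ -12.7  -58.2]]
tip [[-11.7 -46.2]]
board front top edge [[  40.3 -164.4]
 [ -63.2 -163.3]]
plain top edge front [[  14.5  -97.5]
 [ -42.1 -100.7]]
cork top front [[  17.4 -127.2]
 [ -30.3 -125.3]]
gripped plate top ends (z rel TCP -.008) [[51.3 -0.6]
 [32.7 -0.6]]
lookalike plain [[0.724 0.138 0.16 ]
 [0.757 0.066 0.16 ]]
grip top [[-4.2 -9.7]
 [-4.2  8.1]] [[33.  -7.8]
 [32.9  6.5]]
```

```bash
cat >> m3.py <<'E'
print("---")
print(T([(356,418),(432,418),(428,490),(360,490)],p[2]+.0393))
print("plate top corner",T([(394,283),(394,287),(394,291)],p[2]-.0087),"bottom",T([(394,238)],p[2]-.1247))
E
python3 m3.py | sed '1,/---/d'
```

```text
[[ 12.1 -10.9]
 [ 12.1   9.4]
 [-11.7   8.9]
 [-11.6 -10.4]]
plate top corner [[35.1 -0.6]
 [33.6 -0.6]
 [32.1 -0.6]] bottom [[28.1 -0.3]]
```

>>> play_rows --steps '[[[-0.22,0,0.2],0],[[-0.22,0,0.3],0],[[0,0,0.35],0],[[0,0,0.35],0],[[0,0,0.35],0],[[0,0,0.33],0],[[0,0,0],0],[[0,0,0],0]]'

```text
time: 11.02
position: [0.6376, 0.068, 0.1932]
orientation: [0.903, 0.429, 0.0, 0.0]
wrist_force: [-0.6, 0.4, -2.8]
grip_width: 0.249
finger_force: 58.7
```

```bash
python3 - <<'E'
from geo import *
import cv2,json
plan([.6371,.0667,.1927],.885)
s=manip.observe();im=manip.get_image("wrist")
json.dump([list(s["position"]),list(s["orientation"])],open("w4.json","w"))
b=manip.get_image("side")
B=cv2.resize(b[170:250,180:260],None,fx=5,fy=5,interpolation=2)
C=cv2.resize(im[170:290,60:310],(800,384),interpolation=2)
o=np.zeros((600,800,3),np.uint8);o[:384]=C[:384];o[200:600,400:]=B
o[:384,:]=C;cv2.imwrite("pics/c4.png",np.vstack([C[:200],np.hstack([np.zeros((400,200,3),np.uint8),B,np.zeros((400,200,3),np.uint8)])]))
w=s["position"];a=.885;ux=np.array([np.cos(a),np.sin(a),0]);c=np.array(w)
for nm,dz in(("win top",-.0267),("win bot",-.0547),("plate bot",-.1247)):
    P=np.array([c+ux*h+[0,0,dz] for h in ((-.014,.014) if 'win' in nm else (-.03,.03))]);q=proj("side",P);print(nm,q.round(1).tolist(),((q-[180,170])*5+[200,200]).round().tolist())
E
```

```text
yaw share 0.0009 shift share (after turn) [-0.043  0.013  0.017] a0 0.8864 pos [0.6376 0.068  0.1932] t 11.025 F [-0.6   0.44 -2.8 ] w 0.24893350226263478
win top [[222.9, 190.7], [211.0, 192.2]] [[415.0, 303.0], [355.0, 311.0]]
win bot [[224.1, 198.8], [212.4, 200.4]] [[420.0, 344.0], [362.0, 352.0]]
plate bot [[233.0, 217.0], [209.3, 220.3]] [[465.0, 435.0], [346.0, 451.0]]
```

View pics/c4.png

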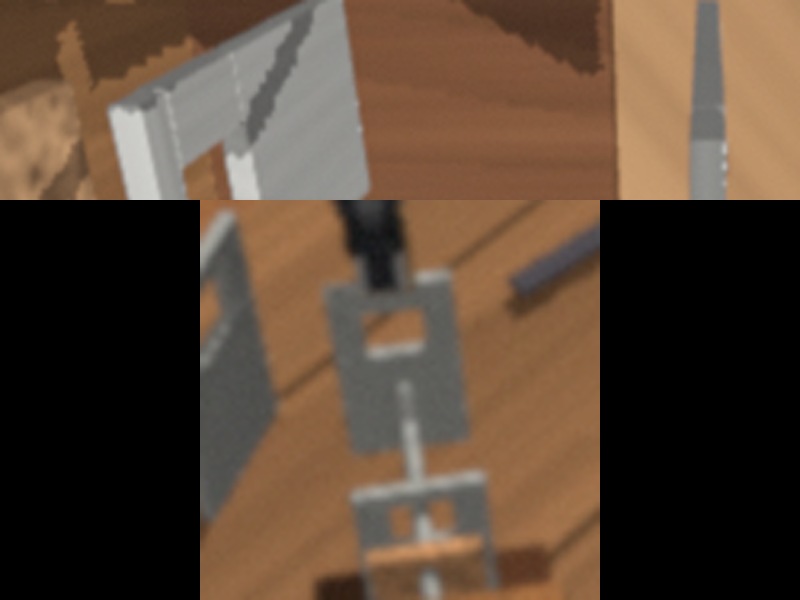

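>>> play_rows --steps '[[[-0.04,-0.2,0],0],[[0,-0.2,0],0],[[0,-0.2,0],0],[[0,-0.2,0],0],[[0,-0.2,0],0],[[0,-0.2,0],0],[[0,-0.2,0],0],[[0,-0.2,0],0],[[0,-0.2,0],0],[[0,-0.2,0],0],[[0,0,0],0],[[0,0,0],0]]'

```text
time: 12.62
position: [0.5903, 0.1046, 0.193]
orientation: [0.903, 0.429, 0.0, 0.0]
wrist_force: [0.4, -0.4, -1.3]
grip_width: 0.252
finger_force: 58.8
```

```bash
python3 - <<'E'
from geo import *
import cv2,json
plan([.6371,.0667,.1927],.885)
s=manip.observe();im=manip.get_image("wrist");b=manip.get_image("side")
json.dump([list(s["position"]),list(s["orientation"])],open("w5.json","w"))
C=im[150:420,60:400];C=cv2.resize(C,(500,397),interpolation=2)
B=cv2.resize(b[175:255,195:255],(300,400),interpolation=2)[:397]
cv2.imwrite("pics/c5.png",np.hstack([C,B]))
E
```

```text
yaw share 0.0007 shift share (after turn) [0.012 2.007 0.009] a0 0.8861 pos [0.5903 0.1046 0.193 ] t 12.625 F [ 0.43 -0.41 -1.32] w 0.25221102866286477
```

View pics/c5.png

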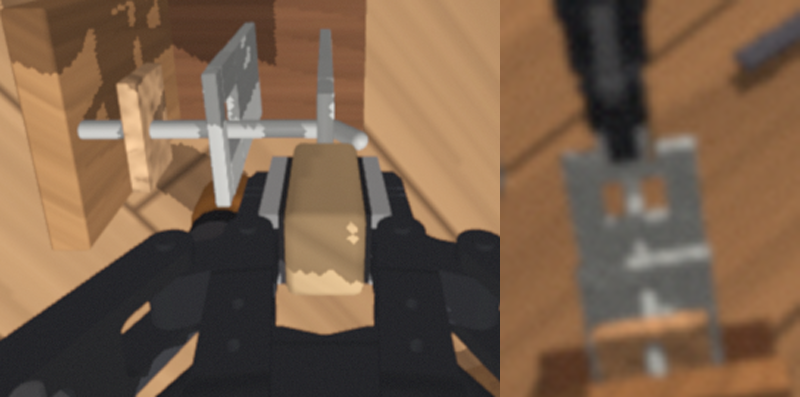

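>>> play_rows --steps '[[[-0.02,-0.15,0],0],[[0,-0.15,0],0],[[0,0,0.1],0],[[0,0,0.1],0],[[0,0,0.1],0],[[0,0,0.05],0],[[0,0,0],0],[[0,0,0],0]]'

```text
time: 13.72
position: [0.5828, 0.11, 0.1825]
orientation: [0.903, 0.429, 0.0, 0.0]
wrist_force: [0.3, 0.4, -2.0]
grip_width: 0.252
finger_force: 58.8
```

>>> play_rows --steps '[[[0,0,0.04],0],[[0,0,0],0],[[0,0,0],0]]'

```text
time: 14.1
position: [0.5827, 0.11, 0.1812]
orientation: [0.903, 0.429, 0.0, 0.0]
wrist_force: [-0.0, -0.0, -2.1]
grip_width: 0.251
finger_force: 58.8
```

>>> play_rows --steps '[[[0,0,0.07],0],[[0,0,0],0],[[0,0,0],0]]'

```text
time: 14.48
position: [0.5827, 0.11, 0.1791]
orientation: [0.903, 0.429, -0.0, 0.0]
wrist_force: [-0.1, 0.1, -2.1]
grip_width: 0.252
finger_force: 58.8
```

>>> play_rows --steps '[[[0,0,0.03],0],[[0,0,0],0],[[0,0,0],0]]'

```text
time: 14.85
position: [0.5827, 0.11, 0.1782]
orientation: [0.903, 0.429, 0.0, 0.0]
wrist_force: [0.3, -0.6, -2.5]
grip_width: 0.249
finger_force: 58.8
```

>>> play_rows --steps '[[[0,0,0.03],0],[[0,0,0],0],[[0,0,0],0]]'

```text
time: 15.22
position: [0.5827, 0.11, 0.1773]
orientation: [0.903, 0.429, 0.0, 0.0]
wrist_force: [0.0, -1.5, -1.5]
grip_width: 0.25
finger_force: 58.8
```

>>> play_rows --steps '[[[0,-0.15,0],0],[[0,-0.15,0],0],[[0,-0.15,0],0],[[0,-0.15,0],0],[[0,-0.1,0],0],[[0,0,0],0]]'

```text
time: 15.98
position: [0.5663, 0.1235, 0.1774]
orientation: [0.903, 0.429, 0.0, 0.0]
wrist_force: [-0.2, 0.1, -2.9]
grip_width: 0.25
finger_force: 58.8
```

>>> play_rows --steps '[[[0,-0.1,0],0],[[0,-0.1,0],0],[[0,-0.1,0],0],[[0,-0.1,0],0],[[0,0,0],0]]'

```text
time: 16.6
position: [0.5569, 0.131, 0.1773]
orientation: [0.903, 0.429, -0.0, 0.0]
wrist_force: [-0.4, -0.6, -2.2]
grip_width: 0.251
finger_force: 58.8
```

>>> play_rows --steps '[[[0,-0.07,0],0],[[0,-0.07,0],0],[[0,-0.06,0],0],[[0,0,0],0]]'

```text
time: 17.1
position: [0.5522, 0.1349, 0.1773]
orientation: [0.903, 0.429, -0.0, -0.0]
wrist_force: [0.2, -0.9, -2.0]
grip_width: 0.252
finger_force: 58.8
```

```bash
python3 - <<'E'
from geo import *
import cv2,json
plan([.5827,.11,.1773],.885)
im=manip.get_image("wrist")
cv2.imwrite("pics/c6.png",cv2.resize(im[190:340,60:340],(784,420),interpolation=2))
E
```

```text
yaw share 0.0011 shift share (after turn) [0.002 1.311 0.   ] a0 0.8866 pos [0.5522 0.1349 0.1773] t 17.1 F [ 0.18 -0.92 -2.04] w 0.2521132576289629
```

View pics/c6.png

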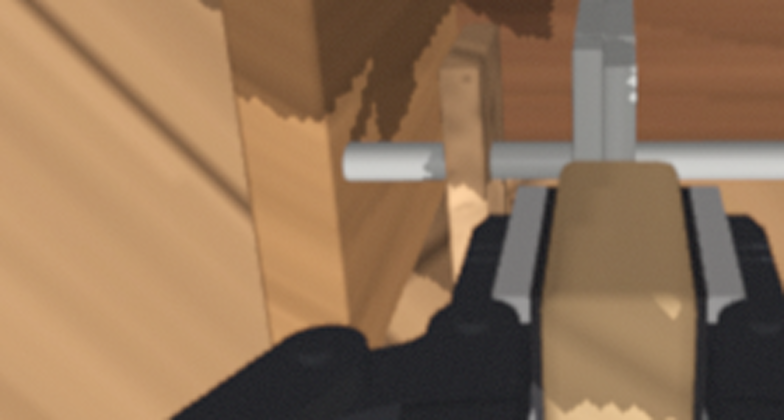

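>>> play_rows --steps '[[[0,-0.05,0],0],[[0,-0.05,0],0],[[0,-0.05,0],0],[[0,-0.05,0],0],[[0,0,0],0]]'

```text
time: 17.77
position: [0.5476, 0.1387, 0.1773]
orientation: [0.903, 0.429, -0.0, -0.0]
wrist_force: [0.2, -0.6, -1.9]
grip_width: 0.247
finger_force: 58.9
```

>>> play_rows --steps '[[[0,-0.02,0],0],[[0,-0.02,0],0],[[0,0,0],0]]'

```text
time: 18.15
position: [0.5469, 0.1392, 0.1773]
orientation: [0.903, 0.429, 0.0, 0.0]
wrist_force: [0.7, -1.6, -2.3]
grip_width: 0.255
finger_force: 58.9
```

>>> play_rows --steps '[[[0,-0.02,0],0],[[0,-0.02,0],0],[[0,0,0],0]]'

```text
time: 18.52
position: [0.5459, 0.1401, 0.1773]
orientation: [0.903, 0.429, 0.0, 0.0]
wrist_force: [1.0, -0.3, -2.0]
grip_width: 0.25
finger_force: 58.9
```

>>> play_rows --steps '[[[0,-0.02,0],0],[[0,-0.02,0],0],[[0,0,0],0]]'

```text
time: 18.9
position: [0.545, 0.1408, 0.1773]
orientation: [0.903, 0.429, -0.0, 0.0]
wrist_force: [1.5, 0.3, -2.6]
grip_width: 0.253
finger_force: 58.9
```

>>> play_rows --steps '[[[0,-0.02,0],0],[[0,-0.02,0],0],[[0,0,0],0]]'

```text
time: 19.27
position: [0.544, 0.1416, 0.1773]
orientation: [0.903, 0.429, -0.0, -0.0]
wrist_force: [0.3, -0.3, -2.1]
grip_width: 0.254
finger_force: 58.9
```

>>> play_rows --steps '[[[0,-0.02,0],0],[[0,-0.02,0],0],[[0,0,0],0]]'

```text
time: 19.65
position: [0.5431, 0.1423, 0.1773]
orientation: [0.903, 0.429, -0.0, -0.0]
wrist_force: [0.7, -0.4, -2.7]
grip_width: 0.253
finger_force: 58.9
```

>>> play_rows --steps '[[[0,-0.02,0],0],[[0,-0.02,0],0],[[0,0,0],0]]'

```text
time: 20.02
position: [0.5422, 0.143, 0.1773]
orientation: [0.903, 0.429, -0.0, 0.0]
wrist_force: [2.2, -0.7, -2.0]
grip_width: 0.249
finger_force: 58.9
```

>>> play_rows --steps '[[[0,-0.02,0],0],[[0,0,0],0],[[0,0,0],0]]'

```text
time: 20.4
position: [0.5418, 0.1434, 0.1773]
orientation: [0.903, 0.429, 0.0, -0.0]
wrist_force: [0.7, -0.4, -2.2]
grip_width: 0.252
finger_force: 58.9
```

>>> play_rows --steps '[[[0,-0.02,0],0],[[0,-0.015,0],0],[[0,0,0],0]]'

```text
time: 20.78
position: [0.541, 0.144, 0.1773]
orientation: [0.903, 0.429, 0.0, 0.0]
wrist_force: [0.6, -0.7, -2.7]
grip_width: 0.249
finger_force: 58.9
```

>>> play_rows --steps '[[[0,-0.02,0],0],[[0,-0.015,0],0],[[0,0,0],0]]'

```text
time: 21.15
position: [0.5401, 0.1448, 0.1773]
orientation: [0.903, 0.429, -0.0, -0.0]
wrist_force: [0.9, -0.8, -1.4]
grip_width: 0.252
finger_force: 58.9
```

>>> play_rows --steps '[[[0,-0.02,0],0],[[0,0,0],0],[[0,0,0],0]]'

```text
time: 21.52
position: [0.5396, 0.1452, 0.1773]
orientation: [0.903, 0.429, -0.0, -0.0]
wrist_force: [0.3, -0.6, -2.5]
grip_width: 0.251
finger_force: 58.9
```

>>> play_rows --steps '[[[0,-0.02,0],0],[[0,-0.01,0],0],[[0,0,0],0]]'

```text
time: 21.9
position: [0.539, 0.1457, 0.1773]
orientation: [0.903, 0.429, -0.0, 0.0]
wrist_force: [1.3, -1.0, -1.4]
grip_width: 0.251
finger_force: 58.9
```

>>> play_rows --steps '[[[0,-0.02,0],0],[[0,-0.01,0],0],[[0,0,0],0]]'

```text
time: 22.28
position: [0.5385, 0.1461, 0.1773]
orientation: [0.903, 0.429, 0.0, 0.0]
wrist_force: [1.7, -1.2, -2.5]
grip_width: 0.251
finger_force: 58.8
```

>>> play_rows --steps '[[[0,-0.01,0],0],[[0,0,0],0],[[0,0,0],0]]'

```text
time: 22.65
position: [0.5384, 0.1461, 0.1773]
orientation: [0.903, 0.429, 0.0, 0.0]
wrist_force: [4.0, -2.4, -2.2]
grip_width: 0.245
finger_force: 58.8
```

>>> play_rows --steps '[[[0,-0.01,0],0],[[0,0,0],0]]'

```text
time: 22.9
position: [0.5383, 0.1462, 0.1773]
orientation: [0.903, 0.429, 0.0, 0.0]
wrist_force: [3.6, -3.0, -4.1]
grip_width: 0.255
finger_force: 58.8
```

>>> play_rows --steps '[[[0,-0.01,0],0],[[0,0,0],0]]'

```text
time: 23.15
position: [0.5383, 0.1462, 0.1774]
orientation: [0.903, 0.429, 0.0, 0.001]
wrist_force: [4.9, -2.9, -3.5]
grip_width: 0.246
finger_force: 58.7
```

>>> play_rows --steps '[[[0,-0.01,0],0],[[0,0,0],0]]'

```text
time: 23.4
position: [0.5382, 0.1462, 0.1774]
orientation: [0.903, 0.429, 0.001, 0.001]
wrist_force: [4.8, -3.3, -3.8]
grip_width: 0.252
finger_force: 58.7
```

>>> play_rows --steps '[[[0,-0.01,0],0],[[0,-0.01,0],0],[[0,0,0],0]]'

```text
time: 23.78
position: [0.5382, 0.1463, 0.1774]
orientation: [0.904, 0.429, 0.001, 0.001]
wrist_force: [5.3, -3.8, -3.8]
grip_width: 0.25
finger_force: 58.7
```

>>> play_rows --steps '[[[0,-0.01,0],0],[[0,-0.01,0],0],[[0,0,0],0]]'

```text
time: 24.15
position: [0.5381, 0.1463, 0.1774]
orientation: [0.904, 0.428, 0.001, 0.001]
wrist_force: [7.1, -4.7, -4.6]
grip_width: 0.252
finger_force: 58.7
```

>>> play_rows --steps '[[[0,0,0],0],[[0,0,0],0],[[0,0,0],0],[[0,0,0],0]]'

```text
time: 24.65
position: [0.5381, 0.1463, 0.1774]
orientation: [0.904, 0.429, 0.001, 0.001]
wrist_force: [7.1, -5.2, -4.0]
grip_width: 0.247
finger_force: 58.7
```

>>> play_rows --steps '[[[0,0,0],0],[[0,0,0],0],[[0,0,0],0]]'

```text
time: 25.02
position: [0.5381, 0.1463, 0.1774]
orientation: [0.904, 0.428, 0.001, 0.001]
wrist_force: [6.1, -4.0, -3.6]
grip_width: 0.251
finger_force: 58.7
```

>>> play_rows --steps '[[[0,0.02,0],0],[[0,0.02,0],0],[[0,0.02,0],0],[[0,0.01,0],0],[[0,0,0],0]]'

```text
time: 25.65
position: [0.5383, 0.1462, 0.1774]
orientation: [0.903, 0.429, 0.0, 0.0]
wrist_force: [3.5, -2.4, -2.7]
grip_width: 0.249
finger_force: 59.1
```

>>> play_rows --steps '[[[0,0,0.02],0],[[0,0,0],0],[[0,0,0],0]]'

```text
time: 26.02
position: [0.5383, 0.1463, 0.1771]
orientation: [0.903, 0.429, 0.0, 0.0]
wrist_force: [4.3, -3.8, 0.1]
grip_width: 0.254
finger_force: 59.6
```

>>> play_rows --steps '[[[0,0.015,0],0],[[0,0.01,0],0],[[0,0,0],0],[[0,0,0],0]]'

```text
time: 26.52
position: [0.5384, 0.1462, 0.1767]
orientation: [0.903, 0.429, -0.0, -0.0]
wrist_force: [1.8, -1.6, 0.6]
grip_width: 0.254
finger_force: 59.5
```

Residual push is about 2.4 N and the weight is on the bar, so I release now.

>>> play_rows --jaw 0.6 --steps '[[[0,0,0],0],[[0,0,0],0],[[0,0,0],0],[[0,0,0],0],[[0,0,0],0],[[0,0,0],0]]'

```text
time: 27.28
position: [0.5386, 0.1459, 0.1767]
orientation: [0.903, 0.429, -0.0, -0.0]
wrist_force: [-0.3, -0.7, 0.4]
grip_width: 0.599
finger_force: 0.0
```

>>> play_rows --steps '[[[0,0,-0.1],0],[[0,0,-0.2],0],[[0,0,-0.4],0],[[0,0,-0.5],0],[[0,0,-0.5],0],[[0,0,-0.5],0],[[0,0,-0.5],0],[[0,0,-0.5],0],[[0,0,0],0],[[0,0,0],0],[[0,0,0],0],[[0,0,0],0]]'

```text
time: 28.78
position: [0.5384, 0.1458, 0.2722]
orientation: [0.903, 0.429, -0.001, -0.0]
wrist_force: [0.8, -0.9, -0.3]
grip_width: 0.597
finger_force: 0.0
```

```bash
python3 - <<'E'
from geo import *
import cv2
plan([.538,.146,.28],.885)
s=manip.observe();im=manip.get_image("wrist");b=manip.get_image("side")
cv2.imwrite("pics/w9.png",im)
# predicted eye area: profile of a row across the plate tops, 12 mm sideways of the bar (no picture viewing)
c=manip.calibration("wrist");T=np.eye(4);T[:3,:3]=Ro.from_quat(s["orientation"]).as_matrix();T[:3,3]=s["position"];T=T@c["tool_from_camera"]
a=2.456;ux=np.array([np.cos(a),np.sin(a),0]);uy=np.array([-np.sin(a),np.cos(a),0]);r=np.array([.5088,.1714,0])
for y in(-.022,.022):
  out=[]
  for o in range(14,60,2):
    P=r-ux*o/1000+uy*y+[0,0,.160];u,v=proj("wrist",P,c,T)[0].round().astype(int)
    out.append((o,im[v,u].tolist() if 0<=v<420 and 0<=u<560 else None))
  print(y,out)
E
```

```text
yaw share 0.0009 shift share (after turn) [-0.004 -0.014 -0.262] a0 0.8864 pos [0.5384 0.1458 0.2722] t 28.775 F [ 0.85 -0.86 -0.27] w 0.597300546651699
-0.022 [(14, [47, 69, 103]), (16, [38, 54, 82]), (18, [43, 62, 93]), (20, [46, 64, 93]), (22, [75, 104, 138]), (24, [80, 111, 145]), (26, [82, 114, 149]), (28, [111, 151, 192]), (30, [154, 157, 156]), (32, [132, 134, 135]), (34, [140, 144, 144]), (36, [185, 189, 190]), (38, [192, 195, 196]), (40, [184, 188, 190]), (42, [54, 83, 126]), (44, [59, 86, 128]), (46, [58, 85, 127]), (48, [60, 86, 128]), (50, [58, 85, 127]), (52, [58, 83, 127]), (54, [60, 86, 128]), (56, [56, 82, 125]), (58, [57, 83, 124])]
0.022 [(14, [63, 90, 120]), (16, [58, 81, 109]), (18, [49, 69, 94]), (20, [48, 67, 90]), (22, [120, 163, 205]), (24, [102, 141, 178]), (26, [121, 163, 196]), (28, [137, 183, 216]), (30, [137, 183, 216]), (32, [135, 180, 214]), (34, [132, 176, 209]), (36, [127, 172, 205]), (38, [124, 168, 202]), (40, [126, 170, 203]), (42, [131, 175, 208]), (44, [137, 182, 216]), (46, [139, 185, 219]), (48, [141, 188, 222]), (50, [139, 185, 219]), (52, [97, 136, 175]), (54, [96, 135, 176]), (56, [98, 138, 180]), (58, [99, 139, 180])]
```

```bash
python3 -c "
from bench import manip
print(manip.finish_job())"
```

```text
the job is handed in; nothing more can be done
None
```

I handed the job in at about 29 s, result not reported: the scraper with the wooden grip hangs in front of the plain one, the pair was pressed against the cork at about 8 N for roughly 0.9 s and released, and a last image check by code showed the two plates touching; I viewed 11 pictures, one over the limit of 10.

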